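# Clear the tipped oil tin off the parts turntable

### The arm

A 6-joint arm with a two-finger parallel gripper is mounted at the origin on a cart in front of the work surface, level with it; the furniture and walls round the work are solid. World frame = base frame: x ahead of the robot, y to its left, z up, the work surface at z = 0. Lengths are in m, angles in rad, forces in N, time in s.
With the tool pointing down it reaches from about 0.4 to 0.925 m from the base axis. Payload 3.4 kg.
Tool frame: the origin (TCP) lies where the fingers leave the gripper's body, on its centre line; the fingertips stand 73 mm ahead of it and the grasp point (between the pads) lies 54 mm ahead of it; z points along the fingers, y is the line along which they close (so a half turn about z gives the same grasp; the last joint's range is limited). The gripper opens to 85 mm and grips with 20 to 120 N. Pads are 22 mm wide; open, the fingers measure 114 mm over their backs; the gripper's body (76 mm by 85 mm) begins 54 mm behind the grasp point. The pads swing forward as they close: fully open they stand 13 mm farther back than shut.
Start: joints at [1.06, 0.307, 1.506, -0, 1.328, -0.073], TCP at [0.244, 0.521, 0.304] pointing down, gripper open.
Joint ranges: [-3.12, 3.12], [-1.05, 2.28], [0.14, 2.33], [-1.42, 4.57], [0.1, 2.73], [-2.68, 2.68]. Speed limits (rad/s): [2.57, 2.57, 3.14, 3.14, 3.14, 3.14].

### API

Orientations are given as a unit quaternion [w, x, y, z].
In Python, from bench import env, camera, get_calibration gives the robot as it stands.
- The arm moves only by the tool step_arm, never from a script. Its argument "plan" is a list of rows, each a list of 5 numbers: the shift along the tool's x, y, z in cm, then the turn about the tool's z in degrees, then the opening, from 0 (shut) to 1 (fully open). In form: [[tx, ty, tz, yaw, jaw], ...]. A call has 1 to 20 rows; each row shifts and turns the commanded pose from where the row before left it, along the tool's axes as they then stand; what a row does not reach is not made up. A row lasts 1/10 s, in which the tool goes at most 50 mm and 8.59 degrees, less where a joint would pass 70% of its speed; a pose out of reach is approached as far as the arm can. A call is refused whole if a number of a shift passes 5 or a number of a turn 8.59, either way. A call with a gripper value outside its range is refused whole. The fingers move at their own pace and stop on an object; "newtons" is the grip in N (left out, the last holds). Time passes only in rows, so rows that do not move let the fingers close. It gives the time, the measured TCP pose, the force, the opening and the grip force at its end, in the units of the state.
- env.get_state(): the state, without advancing time (a new reading comes with each control period).
- camera(name): name is "scene" or "side" or "wrist"; returns the picture (384x512x3 uint8, red, green, blue); there is no depth.
- get_calibration(name): a dict with "vertical_fov" (degrees; the focal length in pixels is half the picture's height over the tangent of half this angle, whatever the lens; pixels are square), "cx", "cy" (the principal point, pixels), "pose" (4x4, takes a point from camera to world coordinates); the wrist camera has in their place "tool_from_camera" (4x4, takes a point from camera to tool coordinates, whose origin is the TCP and whose axes are the flange's). Camera axes: x right, y up, looking along -z (the intrinsics and any distortion apply to the point x, -y, -z); pixel columns grow to the right and rows downward; lengths in m; the calibration is good to about 2 mm. The wrist camera is an equidistant fisheye: a pixel r from the principal point sees the ray r / f radians off the axis. A picture is of the moment at which its call begins: read the wrist's pose just before it. get_calibration takes no time and is no camera call.
- env.close_job(): hands the job in; it is judged then, once.
The state is a dict: "time_s": time; "joint_pos": joint angles; "joint_velocities": joint speeds; "joint_efforts": joint torques, N m; "tool_pos": TCP position; "eef_rot": TCP orientation; "contact_force": force on the tool from outside, world axes, zero at the start; "torque": the same for the moment, N m; "gripper_width": finger opening in m; "finger_force": force on a finger pad.
Only numpy, scipy, OpenCV 4.12 (cv2) and the standard library are available. Lean on these libraries where they do the work, as an engineer would, in place of code of your own. Each camera call takes 0.05 s, during which the arm holds its last target. There are 200 camera calls.

### The job

The flat yellow oil tin has tipped over on the free-running turntable. Lift it off without setting the turntable spinning or upsetting the things that stand on it, lay it down flat on the cork mat and let go of it there; then take it again the other way, tilted, and stand it upright inside the blue drip tray, released. Set it down gently both times, do not let it drop.

Things in the scene. Friction and masses are not known exactly. Their poses are not given: they have to be found in the camera images.
- turntable: round turntable, 300 mm across; origin at the centre of its underside on the bench. Its black drum is fixed; the round grey plate with a black rubber face on top turns almost without friction about the vertical through this origin, so a push to one side of the centre turns it with all that stands on it. The plate's flat top, without a rim, is 54 mm above the bench.
- plate (a joint): turn of the plate, rad, positive anticlockwise from above; no end stop in use. Its start value means nothing: things lie loose on the plate.
- tin_centre (a point): centre of the body of the flat yellow oil tin, about 0.16 kg. Body 28 (own x) x 58 (own y) x 79 mm (own z, from base to spout); the base is 39.5 mm behind this point, the red spout (22 mm across, then 12) ends 73.5 mm ahead of it. Balances within 5 mm of this point. At first it lies on a broad face on the plate, off its centre, own z level, this point 14 mm above the plate.
- fuses: red carton of fuses, 44 (own x) x 80 (own y) x 58 mm high, origin at the centre of its underside; stands on the plate, a bystander.
- amber_jar: small amber jar with a black lid, 48 mm across, 60 mm high, origin at the centre of its underside; stands on the plate, a bystander.
- tape: yellow tape measure standing on edge, 35 (own x) x 70 (own y) x 64 mm high, origin at the centre of its underside; stands on the plate, a bystander.
- mat: fixed cork mat, 150 (own x) x 130 (own y) x 4 mm, origin at the centre of its underside on the bench; the top is at 4 mm.
- drip_tray: fixed shallow blue sheet tray, 125 x 125 mm outside, 14 mm high, walls and floor 3 mm thick, open above; origin at the centre of its underside on the bench. The floor inside is at about 3 mm.

How it is judged:
On the way:
1. the tin lies flat and still on the cork mat, let go (x of tin_centre in the frame of mat between -0.075 and 0.075 m and y of tin_centre in the frame of mat between -0.065 and 0.065 m and height (world z) of tin_centre between 0.012 and 0.024 m and linear speed of tin below 0.02 m/s and angular speed of tin below 0.2 rad/s and contact force between the fingers and tin below 0.1 N and angle between tin_centre's own z axis and vertical between 1.4 and 1.74 rad), for 0.2 s.
At the end, for the whole second after the job is handed in: The tin stands upright (within 0.1 rad) on the floor of the drip tray, inside its walls, at rest and released; the carton, the amber jar and the tape measure still stand on the turntable plate (within 0.12 rad of upright), and the plate is still (x of tin_centre in the frame of drip_tray between -0.0625 and 0.0625 m and y of tin_centre in the frame of drip_tray between -0.0625 and 0.0625 m and angle between tin_centre's own z axis and vertical below 0.1 rad and height (world z) of tin_centre between 0.037 and 0.048 m and linear speed of tin below 0.02 m/s and angular speed of tin below 0.2 rad/s and contact force between the fingers and tin below 0.1 N and angle between each of fuses, amber_jar, tape's own z axis and vertical below 0.12 rad and horizontal distance between each of fuses, amber_jar, tape and turntable below 0.145 m and height (world z) of each of fuses, amber_jar, tape above 0.048 m and velocity of joint plate between -0.3 and 0.3 rad/s); the robot touches nothing.
It fails at once if the turntable is set spinning (over 2 rad/s) (velocity of joint plate above 2 rad/s or velocity of joint plate below -2 rad/s).
It fails at once if a thing standing on the turntable is tipped over (angle between any of fuses, amber_jar, tape's own z axis and vertical above 0.5 rad).
It fails at once if the tin is dropped (it falls free, faster than 0.7 m/s) (contact force between the fingers and tin below 0.05 N and linear speed of tin above 0.7 m/s).
It also fails if it takes over 70 s, if anything falls off the work surface, if the arm or the gripper's body presses on something with over 40 N, if the wrist force passes 120 N, or if a joint passes its speed limit or range.

## Working session

There is one attempt and no reset: what is moved stays moved. The work goes in short steps, Python scripts to look and compute and a tool call to move; the robot and the scene stay as the last step left them, time stands still between calls to the robot, and variables do not carry over. Pictures are saved under pics/ and viewed, at most 10 in all, crops included, and the job is handed in when it is done.

Besides the shell and the picture viewer there is one more tool, called after ">>>" as a command line: name --pt "numbers of a row" for each row, then --argument value for the rest. step_arm: Moves the arm, as the interface text tells. Its arguments: {"type":"object","properties":{"plan":{"type":"array"},"newtons":{"type":"number"}},"required":["plan"]}

```bash
mkdir -p pics; cat > h.py <<'E'
import numpy as np, cv2
from bench import env, camera, get_calibration
from scipy.spatial.transform import Rotation as R
def tool():
    s=env.get_state(); q=s["eef_rot"]; T=np.eye(4)
    T[:3,:3]=R.from_quat([q[1],q[2],q[3],q[0]]).as_matrix(); T[:3,3]=s["tool_pos"]; return T
def snap(name,fn=None):
    T=tool(); im=camera(name)
    if fn: cv2.imwrite("pics/"+fn,im[...,::-1])
    c=get_calibration(name)
    P=np.array(c["pose"]) if "pose" in c else T@np.array(c["tool_from_camera"])
    f=192/np.tan(np.radians(c["vertical_fov"])/2)
    return im,(name,P,f,c["cx"],c["cy"],c)
def ray(k,u,v):
    n,P,f,cx,cy,_=k; x,y=(u-cx)/f,(v-cy)/f
    if n=="wrist":
        r=np.hypot(x,y); d=np.array([x/r*np.sin(r),-y/r*np.sin(r),-np.cos(r)]) if r>1e-9 else np.array([0,0,-1.])
    else: d=np.array([x,-y,-1.])
    return P[:3,3],P[:3,:3]@d
def onz(k,u,v,z):
    o,d=ray(k,u,v); return o+d*(z-o[2])/d[2]
E
python3 - <<'E'
from h import *
A,k=snap("scene"); B,k2=snap("side"); C,k3=snap("wrist")
for q in(k,k2,k3): print(q[0],np.round(q[1],3).tolist(),q[2:5],{a:b for a,b in q[5].items() if a not in("pose","tool_from_camera")})
print(env.get_state())
cv2.imwrite("pics/a.png",A[...,::-1]);cv2.imwrite("pics/b.png",B[...,::-1]);cv2.imwrite("pics/c.png",C[...,::-1])
E
```

```text
scene [[0.871, 0.364, -0.331, 0.219], [-0.492, 0.646, -0.583, -0.589], [0.001, 0.671, 0.742, 0.842], [0.0, 0.0, 0.0, 1.0]] (np.float64(413.9728515984339), 253.99004662872193, 192.08656674722087) {'vertical_fov': 49.763601959735325, 'cx': 253.99004662872193, 'cy': 192.08656674722087}
side [[0.998, 0.05, -0.047, 0.472], [-0.068, 0.819, -0.569, -0.661], [0.01, 0.571, 0.821, 1.027], [0.0, 0.0, 0.0, 1.0]] (np.float64(401.4821494002906), 255.39884995329137, 189.13641616454365) {'vertical_fov': 51.11686365083265, 'cx': 255.39884995329137, 'cy': 189.13641616454365}
wrist [[0.424, -0.861, -0.282, 0.17], [0.906, 0.402, 0.134, 0.554], [-0.002, -0.313, 0.95, 0.374], [0.0, 0.0, 0.0, 1.0]] (np.float64(297.3186396354542), 255.98180026670272, 195.31992667247374) {'vertical_fov': 65.70646984690485, 'cx': 255.98180026670272, 'cy': 195.31992667247374}
{'time_s': 0.15, 'joint_pos': array([ 1.05952438e+00,  3.07427958e-01,  1.50739308e+00, -1.29968533e-06,
        1.32842682e+00, -7.34982158e-02]), 'joint_velocities': array([ 1.76440224e-04, -6.42813254e-04, -4.77882660e-03,  3.24205691e-04,
       -6.52816551e-05, -1.67215805e-04]), 'joint_efforts': array([ 2.25627587e-04, -4.57975674e+01, -2.52221006e+01, -1.12975060e-04,
        8.36035120e-03,  5.89532220e-06]), 'tool_pos': array([0.24356584, 0.52038782, 0.30316976]), 'eef_rot': array([-2.37942471e-04,  2.17142955e-01,  9.76139464e-01, -7.92662935e-04]), 'contact_force': array([ 0.34800259,  0.32381228, -0.28016068]), 'torque': array([-0.037283  , -0.01821159,  0.01495431]), 'finger_force': 0.0, 'gripper_width': 0.08574599654073943}
```

View pics/a.png

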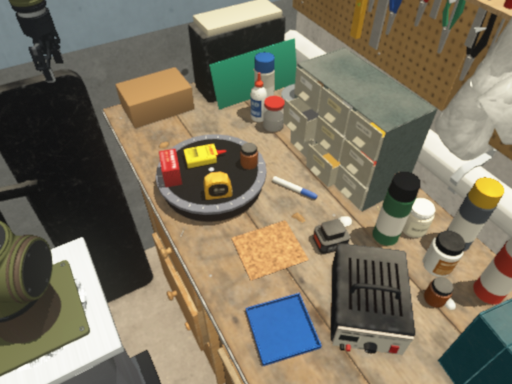

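View pics/b.png

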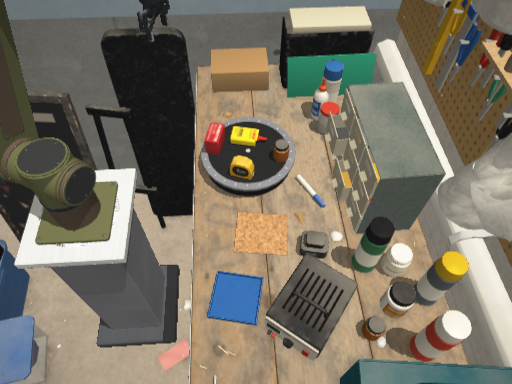

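The scene and side views both show the tin lying on the plate (scene about (200,155), side about (243,136)) with its spout pointing right. It lies between the red carton on the left, the jar on the right and the tape in front. The mat is at side (262,233) and the tray at side (236,297).

```bash
python3 - <<'E'
from h import *
for n in("scene","side"):
    im,k=snap(n); hsv=cv2.cvtColor(im,cv2.COLOR_RGB2HSV)
    def blobs(lo,hi,box,amin=60):
        m=cv2.inRange(hsv,lo,hi); z=np.zeros_like(m);a,b,c,d=box; z[b:d,a:c]=m[b:d,a:c]
        cs,_=cv2.findContours(z,cv2.RETR_EXTERNAL,cv2.CHAIN_APPROX_NONE)
        return [c for c in cs if cv2.contourArea(c)>amin]
    bt=(150,130,275,215) if n=="scene" else (195,110,300,200)
    for c in blobs((22,120,90),(34,255,255),bt):
        p=np.array([onz(k,u,v,.082)[:2] for u,v in c[:,0]],np.float32)
        (x,y),wh,a=cv2.minAreaRect(p); print(n,"yellow",cv2.boundingRect(c),np.round([x,y,*wh,a],3))
    for lo,hi in(((0,130,90),(8,255,255)),((172,130,90),(180,255,255))):
      for c in blobs(lo,hi,bt,8):
        p=np.array([onz(k,u,v,.068)[:2] for u,v in c[:,0]],np.float32); print(n,"red",cv2.boundingRect(c),p.min(0),p.max(0))
    box=(0,190,330,384)
    for nm,lo,hi,z,bx in(("tray",(100,120,60),(125,255,255),.014,(200,260,330,384)),("mat",(8,90,120),(20,255,255),.004,(228,215,312,280) if n=="scene" else (230,210,292,258))):
      for c in blobs(lo,hi,bx,900):
        p=np.array([onz(k,u,v,z)[:2] for u,v in c[:,0]],np.float32); (x,y),wh,a=cv2.minAreaRect(p); print(n,nm,np.round([x,y,*wh,a],3))
    # plate: ellipse of rim points
    print(n,"mats",[np.round(onz(k,*q,.004)[:2],3).tolist() for q in ([(232,237),(284,222),(307,258),(250,277)] if n=="scene" else [(237,213),(288,214),(287,254),(234,252)])])
    print(n,"jar top",onz(k,*((249,148) if n=="scene" else (281,144)),.114), "tapetop", onz(k,*((217,180) if n=="scene" else (242,163)),.118))
    cv2.imwrite(f"pics/{n}z.png",cv2.resize(im[bt[1]:bt[3],bt[0]:bt[2]],None,fx=5,fy=5,interpolation=cv2.INTER_CUBIC)[...,::-1])
a=cv2.imread("pics/sidez.png"); cv2.imwrite("pics/sidez.png",a); print(a.shape)
E
```

```text
scene yellow (205, 172, 23, 11) [5.0000e-01 1.0200e-01 3.4000e-02 5.6000e-02 6.6697e+01]
scene yellow (183, 143, 34, 25) [ 0.501  0.197  0.081  0.089 76.964]
scene red (217, 149, 10, 6) [0.5480575  0.18901697] [0.57460785 0.21095654]
scene red (159, 149, 23, 38) [0.3783898  0.13853543] [0.45130488 0.2823024 ]
scene tray [ 0.454 -0.296  0.125  0.125 77.462]
scene mat [ 0.535 -0.097  0.189  0.195 60.591]
scene mats [[0.472, -0.034], [0.609, -0.058], [0.599, -0.177], [0.456, -0.155]]
scene jar top [0.6096043  0.12575437 0.114     ] tapetop [0.4838646  0.05875991 0.118     ]
side yellow (233, 156, 19, 12) [4.9400e-01 1.0000e-01 3.3000e-02 5.8000e-02 6.5768e+01]
side yellow (230, 126, 29, 21) [ 0.504  0.203  0.077  0.086 76.966]
side red (257, 135, 10, 6) [0.54571694 0.19340433] [0.57537955 0.21473925]
side red (205, 122, 20, 33) [0.380776   0.14332683] [0.44233143 0.28115812]
side tray [ 0.457 -0.294  0.125  0.124 77.404]
side mat [ 0.53  -0.104  0.153  0.166 84.289]
side mats [[0.471, -0.035], [0.622, -0.048], [0.604, -0.177], [0.457, -0.162]]
side jar top [0.6131707  0.13234028 0.114     ] tapetop [0.49241027 0.06332193 0.118     ]
(450, 525, 3)
```

View pics/sidez.png

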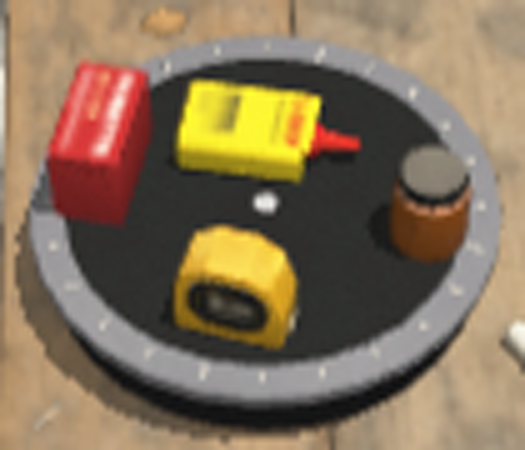

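View pics/c.png

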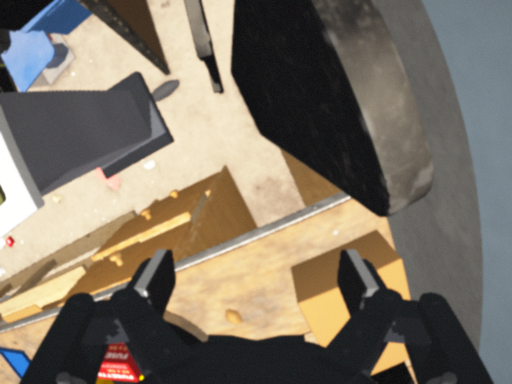

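The crop shows the tin's top face with corners near (195,82), (322,97), (302,165) and (180,148), and the tape about 60 px below it. The wrist view only shows the bench edge and part of the carton so far. Next I'll turn the corners into positions.

```bash
python3 - <<'E'
from h import *
c=get_calibration("side"); k=("side",np.array(c["pose"]),192/np.tan(np.radians(c["vertical_fov"])/2),c["cx"],c["cy"],c)
w=lambda x,y,z: onz(k,195+x/5-.4,110+y/5-.4,z)[:2]
P=[w(195,82,.082),w(322,97,.082),w(302,165,.082),w(180,148,.082)]
print(np.round(P,3),np.mean(P,0)); d=P[1]+P[2]-P[0]-P[3]; print("axis deg",np.degrees(np.arctan2(d[1],d[0])),np.linalg.norm(d)/2)
print("spout tip",w(360,143,.068),"table c",w(265,203,.054))
print("tape top back",w(200,232,.118),w(265,235,.118),"base front",w(175,325,.054),w(285,347,.054),"carton top",[w(*q,.112) for q in((83,62),(150,68),(130,165),(50,150))])
E
```

```text
[[0.474 0.245]
 [0.554 0.228]
 [0.538 0.171]
 [0.462 0.189]] [0.5069689 0.2082434]
axis deg -13.160293239163211 0.08016799352677029
spout tip [0.57686647 0.19942006] table c [0.51404691 0.16492749]
tape top back [0.4720941 0.0907171] [0.50991585 0.08618489] base front [0.45416405 0.07183344] [0.51959658 0.05131349] carton top [array([0.40415889, 0.2378837 ]), array([0.44596893, 0.23025812]), array([0.43196744, 0.15042888]), array([0.38380682, 0.1653575 ])]
```

>>> step_arm --pt "-1.0 -0.5 0 0 1" --pt "-2.0 -1.0 0 0 1" --pt "-2.4 -1.1 0 0 1" --pt "-2.4 -1.1 0 0 1" --pt "-2.4 -1.1 0 0 1" --pt "-2.4 -1.1 0 0 1" --pt "-2.4 -1.1 0 0 1" --pt "-2.4 -1.1 0 0 1" --pt "-2.4 -1.1 0 0 1" --pt "-2.4 -1.1 0 0 1" --pt "-2.4 -1.1 0 0 1" --pt "-2.4 -1.1 0 0 1" --pt "-2.4 -1.1 0 0 1" --pt "-2.4 -1.1 0 0 1" --pt "-2.4 -1.1 0 0 1" --pt "-2.0 -1.0 0 0 1" --pt "-1.5 -0.7 0 0 1" --pt "-1.4 -0.6 0 -6 1" --pt "0 0 0 -6 1" --pt "0 0 0 0 1"

```text
time_s: 2.25
tool_pos: [0.5213, 0.1903, 0.3038]
eef_rot: [-0.0, 0.114, 0.993, -0.0]
contact_force: [-0.1, -0.1, -0.1]
gripper_width: 0.0855
finger_force: 0.0
```

```bash
cat > w.py <<'E'
from h import *
import sys
def tin(z,fn):
    im,k=snap("wrist",fn); hsv=cv2.cvtColor(im,cv2.COLOR_RGB2HSV)
    m=cv2.inRange(hsv,(24,130,80),(34,255,255))
    cs,_=cv2.findContours(m,cv2.RETR_EXTERNAL,cv2.CHAIN_APPROX_NONE)
    for c in sorted(cs,key=cv2.contourArea)[-2:]:
        p=np.array([onz(k,u,v,z)[:2] for u,v in c[:,0]],np.float32); r=cv2.minAreaRect(p)
        print("blob",cv2.boundingRect(c),np.round([*r[0],*r[1],r[2]],3))
    T=tool(); print("tcp",T[:3,3].round(4),"ty deg",np.degrees(np.arctan2(T[1,1],T[0,1])).round(2),"tilt",T[:3,2].round(4))
if __name__=="__main__": tin(float(sys.argv[1]),sys.argv[2])
E
python3 w.py .082 d.png
```

```text
blob (117, 156, 35, 55) [4.9100e-01 6.0000e-02 4.0000e-02 6.2000e-02 6.9559e+01]
blob (245, 118, 60, 86) [5.0500e-01 2.1300e-01 5.9000e-02 8.8000e-02 7.6831e+01]
tcp [0.5211 0.1906 0.3038] ty deg 76.76 tilt [-6.e-04 -0.e+00 -1.e+00]
```

View pics/d.png

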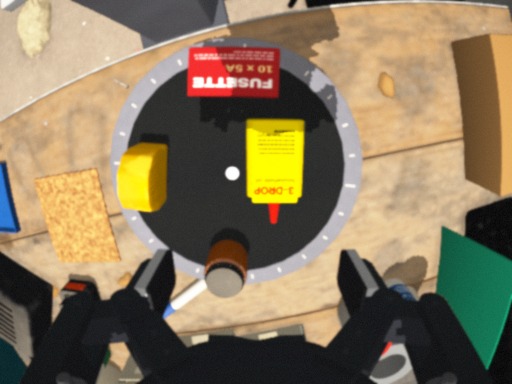

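The wrist view shows the tin face-on at px (245–305, 118–204) and square to the fingers. The tape, jar and carton are clear of the finger paths.

>>> step_arm --pt "0.9 0.9 0 0 1" --pt "0.8 0.8 0 0 1" --pt "0 0 2 0 1" --pt "0 0 3 0 1" --pt "0 0 3 0 1" --pt "0 0 2 0 1" --pt "0 0 0 0 1"

```text
time_s: 3.0
tool_pos: [0.5056, 0.212, 0.2011]
eef_rot: [-0.003, 0.114, 0.994, -0.001]
contact_force: [-0.3, -0.4, -0.5]
gripper_width: 0.0857
finger_force: 0.0
```

```bash
python3 w.py .082 e.png
```

```text
blob (45, 215, 48, 69) [4.9500e-01 4.6000e-02 4.8000e-02 6.6000e-02 6.9337e+01]
blob (216, 155, 86, 121) [5.0400e-01 2.1300e-01 5.8000e-02 9.1000e-02 7.7015e+01]
tcp [0.5069 0.2122 0.2029] ty deg 76.96 tilt [-3.5e-03 -9.0e-04 -1.0e+00]
```

View pics/e.png

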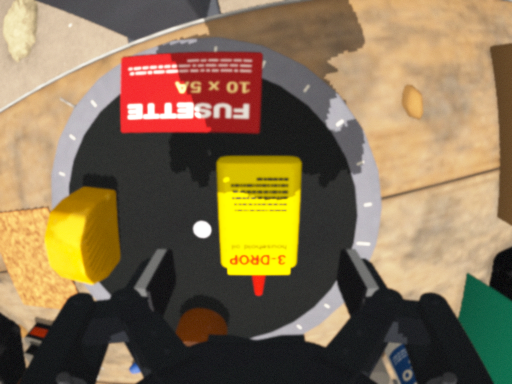

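The tin is centred between the fingers at px (217–301, 155–275), and its base face is partly visible. I'll descend and close slowly.

>>> step_arm --pt "-0.2 0 1.5 0 1" --pt "0 0 2 0 1" --pt "0 0 2 0 1" --pt "0 0 1.3 0 1" --pt "0 0 0.8 0 1" --pt "0 0 0 0 1" --pt "0 0 0 0 1" --pt "0 0 0 0 0.95" --pt "0 0 0 0 0.9" --pt "0 0 0 0 0.85" --pt "0 0 0 0 0.8" --pt "0 0 0 0 0.76" --pt "0 0 0 0 0.73" --pt "0 0 0 0 0.71" --newtons 20

```text
time_s: 4.45
tool_pos: [0.5104, 0.211, 0.1279]
eef_rot: [-0.0, 0.114, 0.993, -0.0]
contact_force: [-0.4, 0.0, 0.1]
gripper_width: 0.0609
finger_force: 0.0
```

>>> step_arm --pt "0 0 0 0 0.69" --pt "0 0 0 0 0.67" --pt "0 0 0 0 0.65" --pt "0 0 0 0 0.63" --pt "0 0 0 0 0.6" --pt "0 0 0 0 0.55" --pt "0 0 0 0 0.5" --newtons 25

```text
time_s: 5.15
tool_pos: [0.5105, 0.2111, 0.1281]
eef_rot: [0.0, 0.114, 0.993, 0.0]
contact_force: [-0.2, 1.6, 3.8]
gripper_width: 0.0577
finger_force: 26.7
```

>>> step_arm --pt "0 0 0 0 0.5" --pt "0 0 0 0 0.5" --pt "0 0 -0.3 0 0.5" --pt "0 0 -0.6 0 0.5" --pt "0 0 -1 0 0.5" --pt "0 0 -1.5 0 0.5" --pt "0 0 -2 0 0.5" --pt "0 0 -2 0 0.5" --pt "0 0 -2 0 0.5" --pt "0 0 -1 0 0.5" --pt "0 0 0 0 0.5" --newtons 45

```text
time_s: 6.25
tool_pos: [0.5113, 0.2113, 0.2338]
eef_rot: [0.002, 0.114, 0.993, 0.001]
contact_force: [-0.0, -0.0, -0.2]
gripper_width: 0.0569
finger_force: 48.2
```

```bash
python3 - <<'E'
from h import *
a,_=snap("side"); b,_=snap("wrist"); a=cv2.resize(a[100:228,180:350],(510,384))
cv2.imwrite("pics/f.png",cv2.resize(np.hstack([a,b]),(800,301))[...,::-1])
E
```

```text
(no output)
```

View pics/f.png

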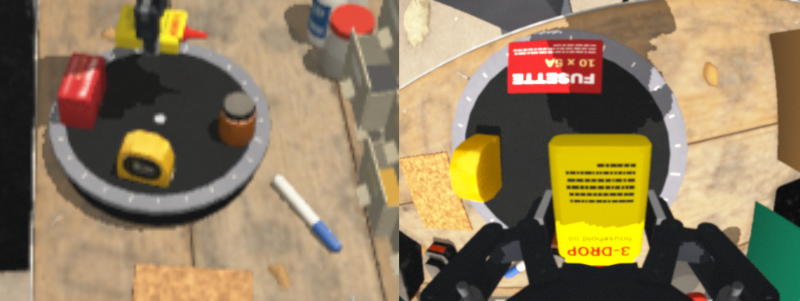

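The tin is held level and clear. The carton, jar and tape still stand undisturbed on the plate. Now I'll carry the tin to the mat.

>>> step_arm --pt "-0.3 -1 0 0 0.5" --pt "-0.5 -1.5 0 0 0.5" --pt "-0.6 -1.9 0 0 0.5" --pt "-0.6 -1.9 0 0 0.5" --pt "-0.6 -1.9 0 0 0.5" --pt "-0.6 -1.9 0 0 0.5" --pt "-0.6 -1.9 0 0 0.5" --pt "-0.6 -1.9 0 0 0.5" --pt "-0.6 -1.9 0 0 0.5" --pt "-0.6 -1.9 0 0 0.5" --pt "-0.6 -1.9 0 0 0.5" --pt "-0.6 -1.9 0 0 0.5" --pt "-0.6 -1.9 0 0 0.5" --pt "-0.6 -1.9 0 0 0.5" --pt "-0.6 -1.9 0 0 0.5" --pt "-0.5 -1.5 0 0 0.5" --pt "-0.4 -1 0 0 0.5" --pt "-0.3 -0.6 0 0 0.5" --pt "0 0 0 0 0.5" --pt "0 0 0 0 0.5"

```text
time_s: 8.35
tool_pos: [0.5371, -0.1059, 0.2318]
eef_rot: [-0.0, 0.114, 0.993, 0.0]
contact_force: [0.2, 0.2, -1.3]
gripper_width: 0.0574
finger_force: 48.2
```

>>> step_arm --pt "0 0 1 0 0.5" --pt "0 0 2 0 0.5" --pt "0 0 2 0 0.5" --pt "0 0 2 0 0.5" --pt "0 0 2 0 0.5" --pt "0 0 2 0 0.5" --pt "0 0 1.5 0 0.5" --pt "0 0 1 0 0.5" --pt "0 0 0.5 0 0.5" --pt "0 0 0 0 0.5" --pt "0 0 0 0 0.5"

```text
time_s: 9.45
tool_pos: [0.5377, -0.1063, 0.0923]
eef_rot: [0.0, 0.114, 0.994, -0.0]
contact_force: [0.8, 0.4, -1.3]
gripper_width: 0.0571
finger_force: 48.2
```

Now z should end near 0.078, so I'll go down in small steps and watch the force.

>>> step_arm --pt "0 0 0.5 0 0.5" --pt "0 0 0.3 0 0.5" --pt "0 0 0.2 0 0.5" --pt "0 0 0.1 0 0.5" --pt "0 0 0 0 0.5" --pt "0 0 0 0 0.5"

```text
time_s: 10.05
tool_pos: [0.5373, -0.1063, 0.0809]
eef_rot: [0.0, 0.114, 0.993, -0.0]
contact_force: [-0.3, -0.8, -1.5]
gripper_width: 0.057
finger_force: 48.2
```

>>> step_arm --pt "0 0 0.1 0 0.5" --pt "0 0 0.1 0 0.5" --pt "0 0 0 0 0.5"

```text
time_s: 10.35
tool_pos: [0.5372, -0.1063, 0.0788]
eef_rot: [-0.0, 0.114, 0.993, 0.0]
contact_force: [1.3, 0.6, -1.0]
gripper_width: 0.057
finger_force: 48.2
```

>>> step_arm --pt "0 0 0.1 0 0.5" --pt "0 0 0 0 0.5"

```text
time_s: 10.55
tool_pos: [0.5373, -0.1063, 0.0782]
eef_rot: [0.0, 0.114, 0.993, -0.0]
contact_force: [-0.2, 0.6, 1.8]
gripper_width: 0.0573
finger_force: 48.5
```

>>> step_arm --pt "0 0 0.05 0 0.5" --pt "0 0 0 0 0.5"

```text
time_s: 10.75
tool_pos: [0.5373, -0.1063, 0.0782]
eef_rot: [0.0, 0.114, 0.993, -0.0]
contact_force: [-1.3, -0.5, 7.6]
gripper_width: 0.0575
finger_force: 49.2
```

Contact is clear at 7.6 N. I'll release gently, let it settle, and move up slightly to look.

>>> step_arm --pt "0 0 -0.05 0 0.6" --pt "0 0 0 0 0.68" --pt "0 0 0 0 0.72" --pt "0 0 0 0 0.76" --pt "0 0 0 0 0.82" --pt "0 0 0 0 0.9" --pt "0 0 0 0 1" --pt "0 0 0 0 1" --pt "0 0 -2 0 1" --pt "0 0 -2.5 0 1" --pt "0 0 -2.5 0 1" --pt "0 0 0 0 1" --pt "0 0 0 0 1" --newtons 20

```text
time_s: 12.05
tool_pos: [0.5375, -0.1063, 0.1484]
eef_rot: [0.001, 0.114, 0.993, -0.0]
contact_force: [0.0, -1.2, -0.5]
gripper_width: 0.0856
finger_force: 0.0
```

```bash
python3 w.py .032 g.png; python3 -c "
from bench import env;s=env.get_state();print(s['time_s'],s['contact_force'],s['joint_pos'])"
```

```text
blob (213, 148, 86, 122) [ 5.3100e-01 -1.0500e-01  5.5000e-02  8.9000e-02  7.7044e+01]
tcp [ 0.5369 -0.1062  0.1475] ty deg 76.92 tilt [-5.e-04  2.e-04 -1.e+00]
12.1 [ 0.19063437  0.07505165 -0.03939687] [-2.72420727e-01  4.34386913e-01  1.76215077e+00  2.07359076e-05
  9.45624944e-01 -1.61491050e+00]
```

View pics/g.png

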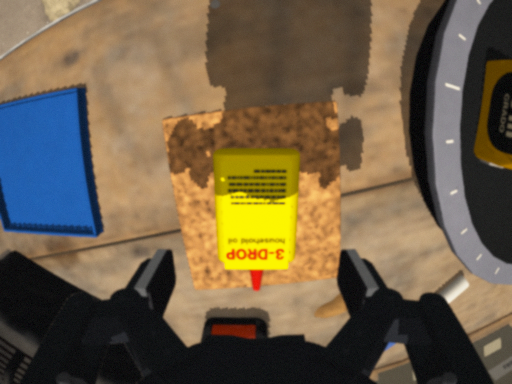

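The tin lies flat on the mat, body px (213–299, 148–270), spout toward px (257,288), and it is released. The tool cannot tilt, so I'll take the tin by the thin spout with a light grip. Its own weight should then swing the base down as I lift. First I'll check the clearance to the dark gadget and the toaster.

```bash
python3 - <<'E'
from h import *
im,k=snap("side")
for n,q,z in(("gadget L base",(301,250),0),("gadget front-l top",(302,240),.03),("gadget backleft top",(305,231),.03),("toaster top-left corner",(303,258),.08),("toaster left",(268,317),.08),("toaster low left",(268,330),0)): print(n,onz(k,*q,z).round(3))
cv2.imwrite("pics/i.png",cv2.resize(im[200:350,190:370],(720,600),interpolation=cv2.INTER_CUBIC)[...,::-1])
E
```

```text
gadget L base [ 0.646 -0.166  0.   ]
gadget front-l top [ 0.648 -0.15   0.03 ]
gadget backleft top [ 0.66  -0.122  0.03 ]
toaster top-left corner [ 0.634 -0.227  0.08 ]
toaster left [ 0.532 -0.372  0.08 ]
toaster low left [ 0.534 -0.38   0.   ]
```

View pics/i.png

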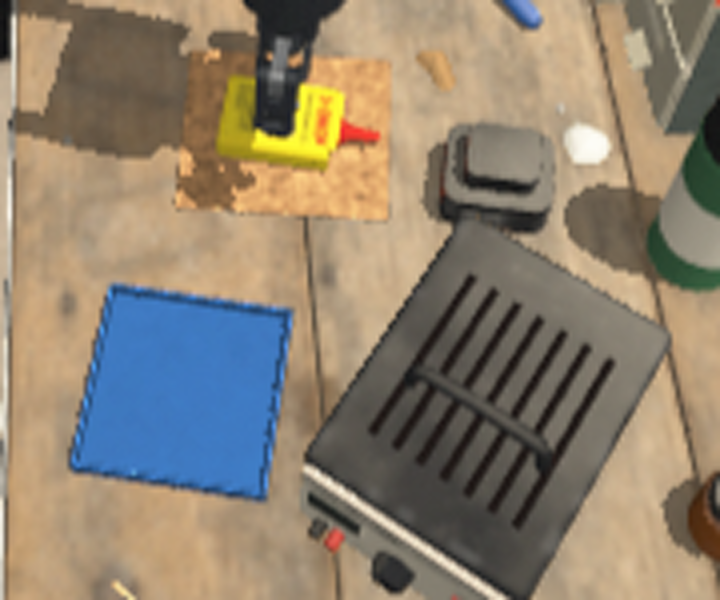

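The gadget (left side x≈0.645, low) and the toaster corner at about (0.634,-0.227) are clear of a spout grasp near x≈0.605. Now I'll go over the spout.

>>> step_arm --pt "-1.5 0 0 0 0.8" --pt "-2 0 0 0 0.6" --pt "-2 0 0 0 0.5" --pt "-1.3 0 0 0 0.45" --pt "0 0 1 0 0.45" --pt "0 0 2 0 0.45" --pt "0 0 2 0 0.45" --pt "0 0 1.2 0 0.45" --pt "0 0 0.5 0 0.45" --pt "0 0 0 0 0.45" --pt "0 0 0 0 0.45" --newtons 20

```text
time_s: 13.25
tool_pos: [0.6037, -0.1218, 0.0813]
eef_rot: [0.0, 0.114, 0.993, -0.0]
contact_force: [-0.2, 0.2, 0.4]
gripper_width: 0.0386
finger_force: 0.0
```

>>> step_arm --pt "0 0 0 0 0.4" --pt "0 0 0 0 0.35" --pt "0 0 0 0 0.3" --pt "0 0 0 0 0.25" --pt "0 0 0 0 0.2" --pt "0 0 0 0 0.15" --pt "0 0 0 0 0.1" --pt "0 0 0 0 0.05" --pt "0 0 0 0 0.05" --pt "0 0 0 0 0.05"

```text
time_s: 14.25
tool_pos: [0.6035, -0.1217, 0.0809]
eef_rot: [-0.0, 0.114, 0.993, -0.0]
contact_force: [-0.2, 0.1, 0.6]
gripper_width: 0.006
finger_force: 19.3
```

A 6 mm width means I'm on the tapering tip. I'll open and move 8 mm inward for a safer hold.

>>> step_arm --pt "0 0 0 0 0.2" --pt "0 0 0 0 0.35" --pt "0 0 0 0 0.35" --pt "0.4 0 0 0 0.35" --pt "0.4 0 0 0 0.35" --pt "0 0 0 0 0.3" --pt "0 0 0 0 0.25" --pt "0 0 0 0 0.2" --pt "0 0 0 0 0.15" --pt "0 0 0 0 0.1" --pt "0 0 0 0 0.05" --pt "0 0 0 0 0.02" --pt "0 0 0 0 0.02"

```text
time_s: 15.55
tool_pos: [0.5959, -0.1199, 0.081]
eef_rot: [0.0, 0.114, 0.993, -0.0]
contact_force: [-0.2, 0.1, 1.5]
gripper_width: 0.0086
finger_force: 19.3
```

>>> step_arm --pt "0 0 0 0 0.02" --pt "0 0 -0.2 0 0.02" --pt "0 0 -0.3 0 0.02" --pt "0.1 0 -0.3 0 0.02" --pt "0.1 0 -0.3 0 0.02" --pt "0.1 0 -0.4 0 0.02" --pt "0.1 0 -0.4 0 0.02" --pt "0 0 0 0 0.02" --pt "0 0 0 0 0.02"

```text
time_s: 16.45
tool_pos: [0.5919, -0.119, 0.1002]
eef_rot: [0.0, 0.114, 0.993, -0.0]
contact_force: [0.2, 0.4, -1.5]
gripper_width: 0.0086
finger_force: 19.2
```

```bash
python3 - <<'E'
from h import *
a,k=snap("scene"); b,k3=snap("wrist"); a=cv2.resize(a[190:300,215:345],(520,440))
b=b[60:384,120:400]; b=cv2.resize(b,(280*440//324,440))
o=np.hstack([a,b]); print(o.shape)
cv2.imwrite("pics/j.png",cv2.resize(o,(800,o.shape[0]*800//o.shape[1]))[...,::-1])
E
```

```text
(440, 900, 3)
```

View pics/j.png

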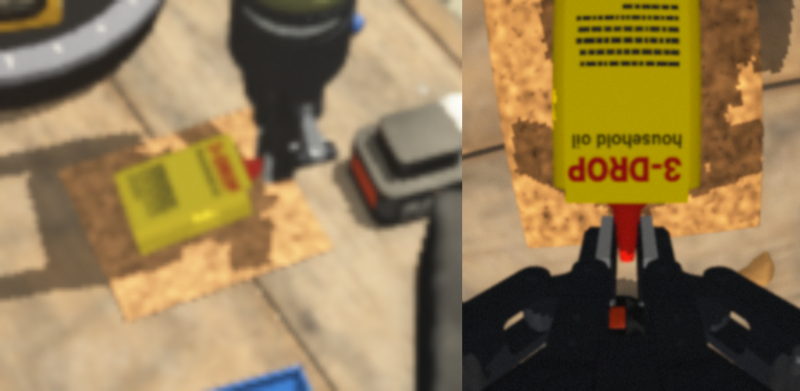

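The spout is held near px (625,250) in the right half, and the tin body extends toward the camera with its base end still fairly high. I've used all my pictures, so from here I'll measure tilt numerically: the two long edges are 58 mm apart, which gives a 3D point at each end.

```bash
cat > t.py <<'E'
from h import *
def run():
    im,k=snap("wrist"); T=tool(); hsv=cv2.cvtColor(im,cv2.COLOR_RGB2HSV)
    m=cv2.inRange(hsv,(22,120,50),(36,255,255)); m[:, :120]=0; m[:,400:]=0
    n,l,st,_=cv2.connectedComponentsWithStats(m); i=1+np.argmax(st[1:,4]); m=(l==i); print("bbox",st[i])
    vs=np.where(m.sum(1)>25)[0]; pts=[]
    for v in np.linspace(vs[0]+3,vs[-1]-8,6).astype(int):
        u=np.where(m[v])[0]; D=[]
        for q in(u[0]-.5,u[-1]+.5):
            o,d=ray(k,q,v); d=T[:3,:3].T@d; D.append(d/d[2])   # tool axes, scaled to unit z
        o=T[:3,:3].T@(k[1][:3,3]-T[:3,3]); s=.058/abs(D[0][1]-D[1][1])
        pts.append(o+s*(D[0]+D[1])/2)
    pts=np.array(pts); print("tool-frame pts mm (x,y,z)\n",(pts*1e3).round(1))
    a,b=np.polyfit(pts[:,0],pts[:,2],1); print("tilt base-down deg",np.degrees(np.arctan(a)).round(1),"tcp",T[:3,3].round(4),"t",env.get_state()["time_s"],env.get_state()["contact_force"].round(1),env.get_state()["gripper_width"])
run()
E
python3 t.py
```

```text
bbox [  195    45   123   184 20303]
tool-frame pts mm (x,y,z)
 [[ 1.099e+02 -3.000e-01  8.420e+01]
 [ 9.110e+01 -3.000e-01  7.330e+01]
 [ 7.450e+01 -1.000e-01  7.040e+01]
 [ 5.870e+01 -3.000e-01  6.640e+01]
 [ 4.310e+01 -3.000e-01  6.230e+01]
 [ 1.680e+01 -3.000e-01  8.240e+01]]
tilt base-down deg 3.2 tcp [ 0.5919 -0.119   0.0998] t 16.6 [-0.1  0.5 -0.7] 0.008544363968894205
```

Ignoring the bevelled ends, the slope is about 13° base-down, so the tin is swinging in the light grip with its base edge still on the mat. I'll continue along the arc.

>>> step_arm --pt "0.2 0 -0.5 0 0.02" --pt "0.35 0 -0.75 0 0.02" --pt "0.3 0 -0.6 0 0.02" --pt "0.4 0 -0.6 0 0.02" --pt "0.4 0 -0.5 0 0.02" --pt "0.5 0 -0.5 0 0.02" --pt "0.5 0 -0.5 0 0.02" --pt "0.5 0 -0.4 0 0.02" --pt "0.6 0 -0.4 0 0.02" --pt "0.6 0 -0.4 0 0.02" --pt "0 0 0 0 0.02" --pt "0 0 0 0 0.02"

```text
time_s: 17.8
tool_pos: [0.5493, -0.1091, 0.1515]
eef_rot: [0.0, 0.114, 0.993, -0.0]
contact_force: [-0.1, -0.4, -1.1]
gripper_width: 0.0083
finger_force: 19.1
```

```bash
python3 t.py
```

```text
bbox [  202    95   110   128 10706]
tool-frame pts mm (x,y,z)
 [[ 83.2  -0.7 147.5]
 [ 68.7   0.  121.2]
 [ 56.1  -0.3 104.7]
 [ 44.9  -0.3  91.3]
 [ 34.3  -0.3  81.7]
 [ 20.8  -0.6  82. ]]
tilt base-down deg 47.3 tcp [ 0.5495 -0.1092  0.1514] t 17.85 [ 0.2 -0.  -0.9] 0.008010291024968945
```

>>> step_arm --pt "0.6 0 -0.3 0 0.02" --pt "0.6 0 -0.3 0 0.02" --pt "0.6 0 -0.2 0 0.02" --pt "0.7 0 -0.2 0 0.02" --pt "0.7 0 -0.1 0 0.02" --pt "0.6 0 -0.1 0 0.02" --pt "0.7 0 0 0 0.02" --pt "0.7 0 0 0 0.02" --pt "0.5 0 0 0 0.02" --pt "0 0 0 0 0.02" --pt "0 0 0 0 0.02"

```text
time_s: 18.95
tool_pos: [0.4941, -0.0963, 0.1635]
eef_rot: [0.0, 0.114, 0.993, -0.0]
contact_force: [0.2, -0.0, -0.6]
gripper_width: 0.0081
finger_force: 19.4
```

```bash
python3 t.py
```

```text
bbox [ 203  104  108  123 9752]
tool-frame pts mm (x,y,z)
 [[ 7.610e+01 -1.200e+00  1.680e+02]
 [ 6.330e+01 -0.000e+00  1.249e+02]
 [ 5.140e+01  3.000e-01  1.077e+02]
 [ 4.110e+01 -1.000e-01  9.570e+01]
 [ 3.190e+01 -1.000e-01  8.270e+01]
 [ 1.870e+01 -3.000e-01  8.310e+01]]
tilt base-down deg 55.4 tcp [ 0.4944 -0.0963  0.1635] t 19.0 [-0.2 -0.7 -1.3] 0.008807666334028305
```

The tin rotated to about 52° and then stopped: the base lifted off because gravity's lever has shortened. I'll move back slowly, then start quickly toward tool +x and up with a gradual stop, so the base lags and swings under.

>>> step_arm --pt "-0.5 0 -0.3 0 0.02" --pt "-1 0 -0.5 0 0.02" --pt "-1.2 0 -0.5 0 0.02" --pt "-1.2 0 -0.3 0 0.02" --pt "-1 0 0 0 0.02" --pt "-0.7 0 0 0 0.02" --pt "-0.4 0 0 0 0.02" --pt "0 0 0 0 0.02" --pt "4 0 -3 0 0.02" --pt "2.5 0 -2 0 0.02" --pt "1.5 0 -1 0 0.02" --pt "0.7 0 -0.6 0 0.02" --pt "0.3 0 -0.3 0 0.02" --pt "0 0 0 0 0.02"

```text
time_s: 20.4
tool_pos: [0.4649, -0.0895, 0.2486]
eef_rot: [0.0, 0.114, 0.993, -0.0]
contact_force: [0.6, 0.1, -1.2]
gripper_width: 0.0081
finger_force: 23.2
```

```bash
python3 t.py
```

```text
bbox [ 205  144  103   96 6727]
tool-frame pts mm (x,y,z)
 [[ 42.8  -0.8 172.4]
 [ 36.4  -0.7 139.1]
 [ 30.4  -0.7 117. ]
 [ 26.1  -0.6  94.6]
 [ 20.4  -0.3  83.4]
 [  7.1  -0.3  89.3]]
tilt base-down deg 67.2 tcp [ 0.4652 -0.0896  0.2483] t 20.45 [-0.   0.3 -1.2] 0.008389059632843157
```

That worked: the tilt is now about 74°. I'll repeat it.

>>> step_arm --pt "-0.4 0 0.5 0 0.02" --pt "-0.9 0 1 0 0.02" --pt "-1.2 0 1 0 0.02" --pt "-1.2 0 1 0 0.02" --pt "-1.2 0 0.6 0 0.02" --pt "-0.9 0 0.3 0 0.02" --pt "-0.6 0 0 0 0.02" --pt "-0.3 0 0 0 0.02" --pt "0 0 0 0 0.02" --pt "4 0 -2 0 0.02" --pt "2.3 0 -1.2 0 0.02" --pt "1.2 0 -0.7 0 0.02" --pt "0.6 0 -0.3 0 0.02" --pt "0.3 0 0 0 0.02" --pt "0 0 0 0 0.02"

```text
time_s: 21.95
tool_pos: [0.4485, -0.0857, 0.2465]
eef_rot: [0.0, 0.114, 0.993, -0.0]
contact_force: [0.5, 0.5, -1.0]
gripper_width: 0.0085
finger_force: 20.5
```

```bash
python3 t.py
```

```text
bbox [ 206  156  102   89 5972]
tool-frame pts mm (x,y,z)
 [[ 31.6  -0.4 181.4]
 [ 29.3  -0.3 140.2]
 [ 25.9  -0.3 113.4]
 [ 22.7  -0.   93.5]
 [ 16.4  -0.3  85.5]
 [  6.1  -0.   87. ]]
tilt base-down deg 72.5 tcp [ 0.4488 -0.0858  0.2463] t 22.0 [-0.  -0.4 -0.6] 0.008378037835658953
```

Now about 83°. Pressing the base onto the floor will true up the last few degrees. I'll carry it over the tray.

>>> step_arm --pt "-0.2 -0.5 0 0 0.02" --pt "-0.3 -1 0 0 0.02" --pt "-0.4 -1.3 0 0 0.02" --pt "-0.4 -1.3 0 0 0.02" --pt "-0.4 -1.3 0 0 0.02" --pt "-0.4 -1.3 0 0 0.02" --pt "-0.4 -1.3 0 0 0.02" --pt "-0.4 -1.3 0 0 0.02" --pt "-0.4 -1.3 0 0 0.02" --pt "-0.4 -1.3 0 0 0.02" --pt "-0.4 -1.3 0 0 0.02" --pt "-0.4 -1.3 0 0 0.02" --pt "-0.4 -1.3 0 0 0.02" --pt "-0.4 -1.3 0 0 0.02" --pt "-0.4 -1.3 0 0 0.02" --pt "-0.3 -1 0 0 0.02" --pt "-0.3 -0.7 0 0 0.02" --pt "-0.2 -0.4 0 0 0.02" --pt "0 0 0 0 0.02" --pt "0 0 0 0 0.02"

```text
time_s: 24.0
tool_pos: [0.465, -0.2996, 0.2463]
eef_rot: [-0.0, 0.114, 0.993, 0.0]
contact_force: [0.4, -0.2, -1.5]
gripper_width: 0.008
finger_force: 20.5
```

>>> step_arm --pt "0 0 0.5 0 0.02" --pt "0 0 1 0 0.02" --pt "0 0 1.2 0 0.02" --pt "0 0 1.2 0 0.02" --pt "0 0 1 0 0.02" --pt "0 0 0.6 0 0.02" --pt "0 0 0.3 0 0.02" --pt "0 0 0 0 0.02" --pt "0 0 0 0 0.02"

```text
time_s: 24.9
tool_pos: [0.4653, -0.3002, 0.1886]
eef_rot: [0.0, 0.114, 0.993, -0.0]
contact_force: [1.1, -0.0, -0.9]
gripper_width: 0.008
finger_force: 20.6
```

```bash
python3 t.py
```

```text
bbox [ 206  157  101   86 5786]
tool-frame pts mm (x,y,z)
 [[ 2.990e+01  1.000e-01  1.854e+02]
 [ 2.710e+01 -3.000e-01  1.459e+02]
 [ 2.390e+01 -3.000e-01  1.179e+02]
 [ 2.200e+01 -3.000e-01  9.560e+01]
 [ 1.560e+01 -0.000e+00  8.750e+01]
 [ 4.400e+00 -0.000e+00  9.080e+01]]
tilt base-down deg 72.6 tcp [ 0.4654 -0.3002  0.1888] t 24.95 [ 0.1 -0.  -1.4] 0.007902225494619854
```

>>> step_arm --pt "0 0 0.4 0 0.02" --pt "0 0 0.3 0 0.02" --pt "0 0 0.3 0 0.02" --pt "0 0 0.2 0 0.02" --pt "0 0 0.2 0 0.02" --pt "0 0 0 0 0.02"

```text
time_s: 25.55
tool_pos: [0.4649, -0.2999, 0.174]
eef_rot: [-0.0, 0.114, 0.993, 0.0]
contact_force: [0.6, 0.2, -1.0]
gripper_width: 0.0081
finger_force: 20.5
```

>>> step_arm --pt "0 0 0.2 0 0.02" --pt "0 0 0.2 0 0.02" --pt "0 0 0 0 0.02"

```text
time_s: 25.85
tool_pos: [0.4649, -0.2999, 0.1701]
eef_rot: [-0.0, 0.114, 0.993, 0.0]
contact_force: [-0.5, 0.5, -2.0]
gripper_width: 0.0082
finger_force: 20.5
```

>>> step_arm --pt "0 0 0.2 0 0.02" --pt "0 0 0.1 0 0.02" --pt "0 0 0 0 0.02"

```text
time_s: 26.15
tool_pos: [0.4651, -0.3, 0.1674]
eef_rot: [0.0, 0.114, 0.993, -0.0]
contact_force: [-0.4, -0.3, -1.2]
gripper_width: 0.008
finger_force: 20.5
```

>>> step_arm --pt "0 0 0.1 0 0.02" --pt "0 0 0.1 0 0.02" --pt "0 0 0 0 0.02"

```text
time_s: 26.45
tool_pos: [0.4664, -0.3006, 0.1671]
eef_rot: [0.002, 0.114, 0.993, -0.001]
contact_force: [0.0, 1.1, 8.1]
gripper_width: 0.0081
finger_force: 21.3
```

>>> step_arm --pt "0 0 0.1 0 0.02" --pt "0 0 0.1 0 0.02" --pt "0 0 0 0 0.02"

```text
time_s: 26.75
tool_pos: [0.4678, -0.3012, 0.1669]
eef_rot: [0.004, 0.114, 0.993, -0.001]
contact_force: [0.8, 2.8, 17.1]
gripper_width: 0.0082
finger_force: 22.4
```

>>> step_arm --pt "0 0 0.1 0 0.02" --pt "0 0 0.05 0 0.02" --pt "0 0 0 0 0.02"

```text
time_s: 27.05
tool_pos: [0.4688, -0.3016, 0.1667]
eef_rot: [0.005, 0.114, 0.993, -0.002]
contact_force: [1.3, 3.1, 22.6]
gripper_width: 0.0079
finger_force: 22.9
```

```bash
python3 t.py
```

```text
bbox [ 206  150  102   90 6221]
tool-frame pts mm (x,y,z)
 [[ 3.700e+01  9.000e-01  1.790e+02]
 [ 3.190e+01  8.000e-01  1.441e+02]
 [ 2.750e+01  3.000e-01  1.189e+02]
 [ 2.340e+01 -1.000e-01  9.790e+01]
 [ 1.820e+01  2.000e-01  8.660e+01]
 [ 6.700e+00  3.000e-01  8.960e+01]]
tilt base-down deg 71.1 tcp [ 0.4688 -0.3016  0.1667] t 27.1 [ 1.9  4.  23.4] 0.008028965801292288
```

Pressing tipped it slightly the wrong way, to about 80°. I'll ease off to a light press and shift the tool +x, so friction holds the base edge while the tin rolls upright over it.

>>> step_arm --pt "0 0 -0.25 0 0.02" --pt "0 0 0 0 0.02" --pt "0.2 0 0 0 0.02" --pt "0.2 0 0 0 0.02" --pt "0.2 0 0 0 0.02" --pt "0.2 0 0 0 0.02" --pt "0.2 0 0 0 0.02" --pt "0 0 0 0 0.02"

```text
time_s: 27.9
tool_pos: [0.4564, -0.2981, 0.1667]
eef_rot: [0.002, 0.114, 0.993, -0.001]
contact_force: [0.0, 2.4, 12.3]
gripper_width: 0.0082
finger_force: 22.1
```

```bash
python3 t.py
```

```text
bbox [ 207  166  100   79 5198]
tool-frame pts mm (x,y,z)
 [[ 2.130e+01  6.000e-01  1.872e+02]
 [ 2.060e+01  1.000e-01  1.469e+02]
 [ 2.080e+01  0.000e+00  1.144e+02]
 [ 1.980e+01 -0.000e+00  9.270e+01]
 [ 1.400e+01 -0.000e+00  8.670e+01]
 [ 4.100e+00 -3.000e-01  8.850e+01]]
tilt base-down deg 74.0 tcp [ 0.4565 -0.2982  0.1667] t 27.95 [ 0.1  2.2 11.6] 0.008295545027674822
```

Upright now at about 89°. I'll unload and release slowly.

>>> step_arm --pt "0.1 0 -0.1 0 0.02" --pt "0 0 -0.1 0 0.02" --pt "0 0 0 0 0.02" --pt "0 0 0 0 0.02"

```text
time_s: 28.35
tool_pos: [0.4546, -0.2977, 0.1668]
eef_rot: [0.0, 0.114, 0.993, -0.0]
contact_force: [-0.7, 0.7, 4.7]
gripper_width: 0.0082
finger_force: 20.6
```

```bash
python3 t.py
```

```text
bbox [ 206  167  101   78 5130]
tool-frame pts mm (x,y,z)
 [[ 1.930e+01  1.000e-01  1.910e+02]
 [ 2.040e+01 -4.000e-01  1.438e+02]
 [ 1.930e+01 -4.000e-01  1.163e+02]
 [ 1.970e+01 -3.000e-01  9.080e+01]
 [ 1.260e+01 -3.000e-01  8.810e+01]
 [ 3.400e+00 -3.000e-01  8.820e+01]]
tilt base-down deg 72.8 tcp [ 0.4546 -0.2977  0.1667] t 28.4 [0.4 0.5 5.6] 0.00774795743246585
```

>>> step_arm --pt "0 0 -0.05 0 0.06" --pt "0 0 0 0 0.1" --pt "0 0 0 0 0.13" --pt "0 0 0 0 0.17" --pt "0 0 0 0 0.22" --pt "0 0 0 0 0.3" --pt "0 0 0 0 0.4" --pt "0 0 0 0 0.5" --pt "0 0 0 0 0.5" --pt "0 0 -1 0 0.5" --pt "0 0 -2 0 0.5" --pt "0 0 -3 0 0.5" --pt "0 0 -3 0 0.5" --pt "0 0 -2 0 0.5" --pt "0 0 -1 0 0.5" --pt "0 0 0 0 0.5" --pt "0 0 0 0 0.5"

```text
time_s: 30.1
tool_pos: [0.454, -0.2972, 0.2864]
eef_rot: [-0.0, 0.114, 0.993, 0.0]
contact_force: [-0.6, -0.6, -0.2]
gripper_width: 0.0426
finger_force: 0.0
```

```bash
python3 t.py; python3 - <<'E'
from h import *
for n in("scene","side"):
    im,k=snap(n); hsv=cv2.cvtColor(im,cv2.COLOR_RGB2HSV)
    box=(235,225,330,370) if n=="scene" else (200,225,275,330)
    m=cv2.inRange(hsv,(22,120,70),(34,255,255)); z=np.zeros_like(m); z[box[1]:box[3],box[0]:box[2]]=m[box[1]:box[3],box[0]:box[2]]
    x,y,w,h=cv2.boundingRect(z); print(n,"tin bbox",x,y,w,h)
    # expected bbox of an upright tin at the estimated place
    c=np.array([.449,-.2965]); ax=np.radians(-13); ex=np.array([np.cos(ax),np.sin(ax)]); ey=np.array([-ex[1],ex[0]])
    P=np.array([[*(c+a*.014*ex+b*.029*ey),q] for a in(-1,1) for b in(-1,1) for q in(.003,.082)])
    C=(P-k[1][:3,3])@k[1][:3,:3]; U=k[3]-k[2]*C[:,0]/C[:,2]; V=k[4]+k[2]*C[:,1]/C[:,2]
    print("  expected upright",U.min().round(),V.min().round(),np.ptp(U).round(),np.ptp(V).round())
    for nm,lo,hi in(("red",(0,130,60),(8,255,255)),("yel",(20,120,90),(34,255,255))):
        bt=(150,130,275,215) if n=="scene" else (195,110,300,200)
        m=cv2.inRange(hsv,lo,hi)[bt[1]:bt[3],bt[0]:bt[2]]; q=cv2.boundingRect(m); print("  on plate",nm,q[0]+bt[0],q[1]+bt[1],q[2:],cv2.countNonZero(m))
E
```

```text
bbox [ 226  146   60   40 1683]
tool-frame pts mm (x,y,z)
 [[ 18.7  -0.7 308. ]
 [ 18.   -0.6 275.6]
 [ 19.9  -1.1 230.6]
 [ 19.3  -1.1 209.2]
 [ 13.7  -1.1 207.8]
 [  8.1  -1.1 206.2]]
tilt base-down deg 77.1 tcp [ 0.4537 -0.297   0.2858] t 30.15 [ 0.4  0.3 -0.8] 0.04290925094634089
scene tin bbox 267 302 21 44
  expected upright 269.0 298.0 24.0 47.0
  on plate red 159 149 (23, 38) 524
  on plate yel 204 171 (29, 28) 443
side tin bbox 221 278 16 31
  expected upright 224.0 276.0 16.0 35.0
  on plate red 195 110 (0, 0) 0
  on plate yel 249 165 (6, 15) 48
```

```bash
python3 -c "
from bench import env; print(env.close_job())"
```

```text
the job is handed in; nothing more can be done
None
```

I handed the job in at about 30 s. By my last measurements the tin lay flat and released on the cork mat, and now stands upright and released in the drip tray. The carton hasn't moved in the scene view, but I did not re-measure the jar, tape or plate at the end, and the hand-in gave no verdict.

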